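# Unhook the bin of spacer blocks from the louvred rack and hold it out level

## Task

A colleague is waiting for the spacer blocks: take the bin that holds the three grey spacer blocks off the louvred rack, lifting it up until its rear lip is out of the louvre and only then drawing it away, and keep it level so that no block falls out. Finish while still holding it in the gripper, level and still in the air, with its back at least 8 cm out in front of the rack and its underside at least 20 cm above the bench, ready to be handed over. Leave the other two bins hanging and the things on the bench where they are.

Things in the scene. Friction and masses are not known exactly. Their poses are not given: they have to be found in the camera images.
- bin_blocks_mid (a point): Centre of the bin to be taken: narrow dark-blue bin, the only one with three grey blocks. Loose, 0.16 to 0.3 kg in all. Outside 140 long (x), 58 wide (y), 60 mm high, walls 3, open top. +x to its back (rack side), z up. Flat upright sides, full height from the back to 32 in front of the centre, then sloping to 27 at the front. Grasp across its width from above; 40 or more free between bins.
- bin_blocks_lip (a point): Middle of the lower edge of that bin's hanging lip: a flange 46 wide, flush with the rim, reaches 7.5 mm behind the back wall and turns down in a lip 3 thick, ending 15 below the rim. It hangs behind a top-row louvre, 2 mm play; free once raised 12. Hung, the bin is level, its underside 108 above the bench.
- block_a_mid (a point): Centre of a loose grey moulded spacer block, 44 x 36 x 33 mm, in the bin to be taken.
- block_b_mid (a point): Centre of a second such grey block, 44 x 36 x 33 mm, in the same bin.
- block_c_mid (a point): Centre of a third grey block, 41 x 34 x 31 mm, in the same bin.
- bin_plug_mid (a point): Same moulded narrow dark-blue open-front bin, same size, same hanging lip and axes as bin_blocks, hanging on the rack at another place; holds one white domed plug. Point: its centre, half-way up. To be left hanging.
- bin_bits_mid (a point): Same moulded narrow dark-blue open-front bin, same size, same hanging lip and axes as bin_blocks, hanging on the rack at another place; holds two drill bits. Point: its centre, half-way up. To be left hanging.
- tape_measure_mid (a point): Middle of a yellow and black pocket tape measure, 38 x 72 x 60 mm, loose on the bench. Bystander.
- end_cap_red_mid (a point): Middle of a red plastic end cap, 64 mm across, 49 high, loose on the bench. Bystander.
- screwdriver_red_mid (a point): Middle of a screwdriver with red handle, 192 mm long, 25 high, lying loose on the bench. Bystander.
- rack: Grey sheet-steel bench-top rack, fixed: upright panel 379 mm wide (y), 3 thick, 188 high, four rows of three louvres. Origin on the bench under the middle of the panel's front face; the front faces this frame's -x, z up. Hung bins are square to the panel (same axes), centres 83 in front of it, columns 115 apart. Feet and end gussets reach 117 in front at both ends, no higher than 85.
- rack_mid (a point): On the panel's front face, in its middle, level with the upper edges of the top louvres (165 mm above the bench). The louvres stand 11 mm proud of the panel and are open at the top.
Mind the look-alikes: they are no part of the job. Leave any orange look-alike of the part that bears bin_blocks_mid alone.

How it is judged:
On the way:
1. the bin of blocks has been raised so that its lip is out of the louvre and it no longer touches the rack (z of bin_blocks_mid in the frame of rack above 0.153 m and contact force between bin_blocks and rack below 0.05 N and contact force between the fingers and bin_blocks above 0.5 N), for 0.1 s.
At the end, for the whole second after the job is handed in: Fingers hold the bin of blocks, off the rack and other bins: underside 19.5 cm or more above the bench, back 8 cm or more out from the panel, within 0.10 rad of level, still (under 2 cm/s, 0.15 rad/s), its 3 blocks inside; other bins moved under 2 cm, bench things under 3 cm (contact force between the fingers and bin_blocks above 0.5 N and contact force between bin_blocks and rack below 0.05 N and contact force between bin_blocks and bin_plug below 0.05 N and contact force between bin_blocks and bin_bits below 0.05 N and height (world z) of bin_blocks_mid above 0.225 m and x of bin_blocks_mid in the frame of rack below -0.15 m and angle between bin_blocks_mid's own z axis and vertical below 0.1 rad and linear speed of bin_blocks below 0.02 m/s and angular speed of bin_blocks below 0.15 rad/s and distance between each of block_a_mid, block_b_mid, block_c_mid and bin_blocks_mid below 0.085 m and distance of each of bin_plug_mid, bin_bits_mid from where it was at the start of the episode below 0.02 m and distance of each of tape_measure_mid, end_cap_red_mid, screwdriver_red_mid from where it was at the start of the episode below 0.03 m); the arm keeps its last pose, push and grip.
It fails at once if the bin of blocks is tipped by more than 0.35 rad (angle between bin_blocks_mid's own z axis and vertical above 0.35 rad).
It fails at once if a spacer block falls out of the bin (distance between any of block_a_mid, block_b_mid, block_c_mid and bin_blocks_mid above 0.1 m).
It fails at once if another bin is unhooked or pushed more than 3 cm (distance of any of bin_plug_mid, bin_bits_mid from where it was at the start of the episode above 0.03 m).
It fails at once if a thing on the bench is pushed more than 4 cm (distance of any of tape_measure_mid, end_cap_red_mid, screwdriver_red_mid from where it was at the start of the episode above 0.04 m).
It also fails if it takes over 35 s, if anything falls off the work surface, if the arm or the gripper's body presses on something with over 40 N, if the wrist force passes 120 N, or if a joint passes its speed limit or range.

## Robot

A 6-joint arm with a two-finger parallel gripper is mounted at the origin on the work surface; the furniture and walls round the work are solid. World frame = base frame: x ahead of the robot, y to its left, z up, the work surface at z = 0. Lengths are in m, angles in rad, forces in N, time in s.
With the tool pointing down it reaches from about 0.25 to 0.775 m from the base axis. Payload 4 kg.
Tool frame: the origin (TCP) lies midway between the tips of the shut fingers; the grasp point (between the pads) lies 19 mm behind it; z points along the fingers, y is the line along which they close (so a half turn about z gives the same grasp; the last joint's range is limited). The gripper opens to 94 mm and grips with 3 to 60 N. Pads are 16 mm wide; open, the fingers measure 119 mm over their backs; the gripper's body (75 mm by 177 mm) begins 78 mm behind the grasp point.
Start: joints at [-1.27, 0.087, 1.371, -0, 1.684, -0.103], TCP at [0.216, -0.506, 0.206] pointing down, gripper open.
Joint ranges: [-3.1, 3.1], [-0.76, 2.03], [0.27, 2.55], [-1.08, 4.22], [0.17, 2.65], [-2.57, 2.57]. Speed limits (rad/s): [2.79, 2.79, 3.14, 3.14, 3.14, 3.14].

## Interface

Orientations are given as [roll, pitch, yaw] about the fixed x, y, z axes, in that order (R = Rz(yaw) Ry(pitch) Rx(roll)).
In Python, from bench import bot gives the robot as it stands.
- The arm moves only by the tool step_arm, never from a script. Its argument "plan" is one flat list of numbers, 5 for each row, row after row: the opening, from -1 (shut) to 1 (fully open), so that 0 is half open, then the shift along the world's x, y, z normalised to -1 to 1, where 1 is 1000 mm, then the turn about the world's z normalised to -1 to 1, where 1 is 180 degrees. In form: [gripper, tx, ty, tz, twist, gripper, tx, ty, tz, twist, ...]. A call has exactly 5 rows; each row is the pose to reach, as a shift and turn from the pose commanded when the call began, turning the shorter way round; what a row does not reach only later rows make up. A row lasts 1/12 s, in which the tool goes at most 41.7 mm and 7.16 degrees, less where a joint would pass 70% of its speed; a pose out of reach is approached as far as the arm can. A call with a number of a shift or a turn outside -1 to 1 is refused whole. A call with a gripper value outside its range is refused whole. The fingers move at their own pace and stop on an object; the grip force is fixed at half the most. Time passes only in rows, so rows that repeat a pose let the fingers close, or fill a call up. It gives the time, the measured TCP pose, the force, the opening and the grip force at its end, in the units of the state.
- bot.get_obs(): the state, without advancing time (a new reading comes with each control period).
- bot.grab_frame(name): name is "scene" or "side" or "wrist"; returns the picture (400x640x3 uint8, red, green, blue); there is no depth.
- bot.camera_info(name): a dict with "intrinsics" (3x3 intrinsics, pixels), "cam_to_world" (4x4, takes a point from camera to world coordinates). Camera axes: x right, y down, z forward; pixel columns grow to the right and rows downward; lengths in m; the calibration is good to about 2 mm. The wrist camera is an equidistant fisheye: a pixel r from the principal point sees the ray r / f radians off the axis. A picture is of the moment at which its call begins: read the wrist's pose just before it. camera_info takes no time and is no camera call; for the wrist camera it gives the pose at the moment of the call.
- bot.close_job(): hands the job in; it is judged then, once.
The state is a dict: "t": time; "q": joint angles; "dq": joint speeds; "tau": joint torques, N m; "position": TCP position; "tool_rot": TCP orientation; "contact_force": force on the tool from outside, world axes, zero at the start; "torque": the same for the moment, N m; "finger_gap": opening from 0.0 (shut) to 1.0 (fully open); "finger_force": force on a finger pad.
Only numpy, scipy, OpenCV 4.12 (cv2) and the standard library are available. Lean on these libraries where they do the work, as an engineer would, in place of code of your own. Each camera call takes 0.05 s, during which the arm holds its last target. There are 200 camera calls.

## Working session

There is one attempt and no reset: what is moved stays moved. The work goes in short steps, Python scripts to look and compute and a tool call to move; the robot and the scene stay as the last step left them, time stands still between calls to the robot, and variables do not carry over. Pictures are saved under pics/ and viewed, at most 10 in all, crops included, and the job is handed in when it is done.

Besides the shell and the picture viewer there is one more tool, called after "Call:" by a JSON object that holds its "method" and its "body". step_arm: Moves the arm, as the interface text tells. Scaled input: -1 to 1 covers 1000 mm each way for a shift and 180 degrees each way for a turn. Its arguments: {"type":"object","properties":{"plan":{"type":"array","items":{"type":"number"}}},"required":["plan"]}

```bash
mkdir -p pics
cat > h.py <<'E'
from bench import bot
import numpy as np, cv2
def save(n,im): cv2.imwrite('pics/'+n,cv2.cvtColor(im,cv2.COLOR_RGB2BGR))
def ray(ci,u,v):
    K=np.array(ci['intrinsics']);T=np.array(ci['cam_to_world'])
    d=T[:3,:3]@np.linalg.solve(K,[u,v,1.]);return T[:3,3],d
def onz(ci,u,v,z):
    o,d=ray(ci,u,v);return o+d*(z-o[2])/d[2]
def proj(ci,p):
    K=np.array(ci['intrinsics']);T=np.array(ci['cam_to_world'])
    c=T[:3,:3].T@(np.array(p)-T[:3,3]);q=K@c;return q[:2]/q[2]
E
python3 - <<'E'
from h import *
for n in('scene','side'):
    im=bot.grab_frame(n);save(n+'.png',im);cv2.imwrite(f'pics/{n}_raw.png',im)
    c=bot.camera_info(n);print(n,np.round(c['intrinsics'],1).tolist(),np.round(c['cam_to_world'],3).tolist())
o=bot.get_obs();print(o['t'],o['position'],o['tool_rot'],o['finger_gap'])
E
```

```text
scene [[430.4, 0.0, 319.9], [0.0, 430.4, 193.9], [0.0, 0.0, 1.0]] [[-0.739, -0.497, 0.455, -0.146], [-0.674, 0.531, -0.514, 0.615], [0.013, -0.686, -0.727, 1.02], [0.0, 0.0, 0.0, 1.0]]
side [[426.3, 0.0, 316.3], [0.0, 426.3, 205.2], [0.0, 0.0, 1.0]] [[-0.908, -0.268, 0.32, -0.029], [-0.418, 0.59, -0.69, 0.923], [-0.004, -0.761, -0.649, 1.054], [0.0, 0.0, 0.0, 1.0]]
0.1 [ 0.21594881 -0.5052861   0.20442748] [-3.13961634e+00 -2.18777493e-04  4.03792859e-01] 1.0022297536966918
```

View pics/scene.png

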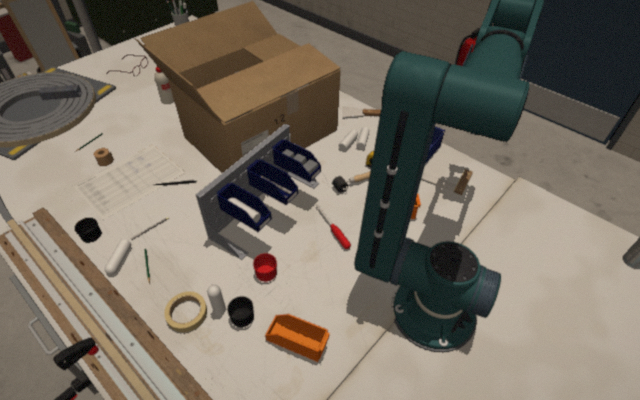

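View pics/side.png

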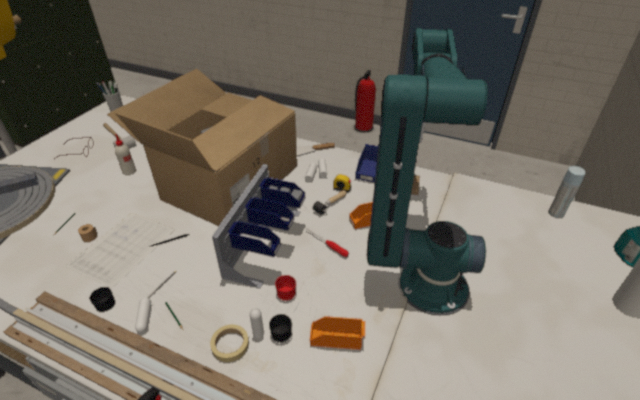

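The rack holds three blue bins, at about (297,158), (272,180) and (245,205) in the scene view. There are look-alikes off the rack: a blue one at (435,145) and orange ones at (298,337) and (415,207). I'll check the choice in one close crop.

Run:
```python
import cv2
a=cv2.imread('pics/scene.png')[115:265,185:355]
b=cv2.imread('pics/side.png')[155:290,205:325]
cv2.imwrite('pics/c1.png',cv2.resize(a,None,fx=4.7,fy=4,interpolation=cv2.INTER_CUBIC) if 0 else cv2.resize(a,(680,600),interpolation=cv2.INTER_CUBIC))
cv2.imwrite('pics/c2.png',cv2.resize(b,(528,594),interpolation=cv2.INTER_CUBIC))
```

```text
(no output)
```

View pics/c1.png

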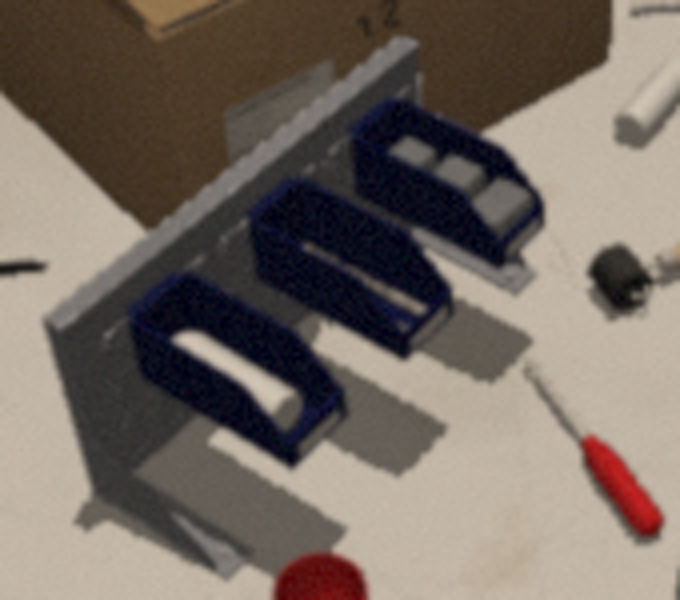

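View pics/c2.png

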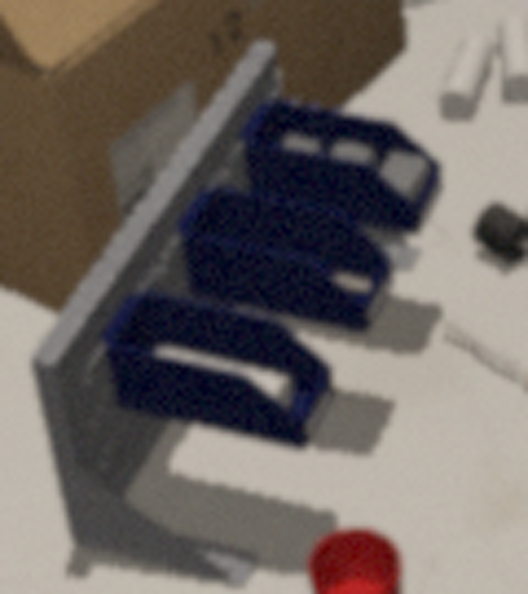

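The bin at scene (297,158) is the only one with three grey blocks; the middle bin holds the bits and the left one the plug. Next I measure the rack's yaw and the bin's pose.

Run:
```python
from h import *
sc=bot.camera_info('scene');si=bot.camera_info('side')
A=lambda x,y,z:onz(sc,x/4+185-.4,y/4+115-.4,z)
B=lambda x,y,z:onz(si,x/4.4+205-.4,y/4.4+155-.4,z)
def pr(n,*p):print(n,*[np.round(q,3) for q in p])
a,b=A(62,328,.188),A(417,50,.188);pr('top A',a,b,np.linalg.norm(a-b),np.degrees(np.arctan2(*(b-a)[:2])))
a,b=B(48,362,.188),B(273,50,.188);pr('top B',a,b,np.linalg.norm(a-b),np.degrees(np.arctan2(*(b-a)[:2])))
# rim of hung bins in scene & side: colour mask extremes
for n,ci in(('scene',sc),('side',si)):
    im=cv2.imread(f'pics/{n}.png').astype(int);m=((im[...,0]>im[...,2]+18)&(im[...,0]>im[...,1]+18)).astype(np.uint8)
    k,l,s,c=cv2.connectedComponentsWithStats(m,connectivity=4)
    for i in range(1,k):
        if s[i,4]>150: 
            x,y,w,h=s[i,:4];print(n,s[i],c[i].round(1))
            cn=max(cv2.findContours((l==i).astype(np.uint8),0,2)[0],key=cv2.contourArea)
            print(cv2.approxPolyDP(cn,2,True)[:,0].tolist())
```

```text
top A [0.598 0.249 0.188] [ 0.638 -0.119  0.188] 0.37 173.879
top B [0.605 0.25  0.188] [ 0.647 -0.119  0.188] 0.372 173.527
side [356 145  22  33 482] [367.8 162. ]
[[377, 147], [366, 145], [356, 172], [357, 177], [360, 174], [373, 177], [375, 175]]
side [ 245  178   54   50 1113] [270.1 205.6]
[[265, 178], [260, 184], [263, 197], [251, 198], [245, 206], [251, 213], [249, 219], [262, 223], [264, 221], [266, 224], [268, 221], [271, 225], [272, 223], [284, 227], [288, 222], [281, 223], [278, 218], [280, 215], [288, 215], [290, 219], [292, 216], [285, 210], [286, 203], [289, 199], [294, 202], [292, 205], [298, 205], [298, 201], [294, 201], [288, 193], [284, 195], [284, 192], [281, 193], [279, 190], [269, 192], [264, 183], [274, 181]]
side [228 221  51  34 687] [251.9 236.8]
[[228, 231], [233, 246], [236, 247], [244, 243], [248, 248], [255, 249], [253, 248], [256, 246], [261, 252], [272, 254], [270, 252], [278, 242], [275, 236], [275, 239], [272, 238], [273, 234], [268, 229], [265, 232], [265, 228], [257, 224], [238, 221]]
```

Call:
{"method": "step_arm", "body": {"plan": [1,0,0,0.04,0,1,0,0,0.08,0,1,0.01,0.015,0.115,-0.02,1,0.03,0.04,0.14,-0.05,1,0.052,0.07,0.15,-0.08]}}

```text
t: 0.52
position: [0.2682, -0.4367, 0.3594]
tool_rot: [3.136, -0.002, 0.145]
contact_force: [1.5, -0.1, -0.5]
finger_gap: 0.995
finger_force: 0.0
```

Call:
{"method": "step_arm", "body": {"plan": [1,0.023,0.031,0,0,1,0.046,0.062,0,0,1,0.069,0.093,0,0,1,0.092,0.124,0,0,1,0.115,0.155,0,-0.013]}}

```text
t: 0.93
position: [0.3837, -0.279, 0.3551]
tool_rot: [-3.141, 0.0, 0.111]
contact_force: [0.6, -1.0, 0.2]
finger_gap: 1.0
finger_force: 0.0
```

Call:
{"method": "step_arm", "body": {"plan": [1,0.023,0.031,0,0,1,0.046,0.062,0,0,1,0.069,0.093,0,0,1,0.09,0.12,0,0,1,0.1,0.13,0,0]}}

```text
t: 1.35
position: [0.4847, -0.1471, 0.3548]
tool_rot: [-3.14, 0.0, 0.116]
contact_force: [-0.5, -1.0, -0.4]
finger_gap: 0.998
finger_force: 0.0
```

Run:
```python
from h import *
ci=bot.camera_info('wrist');im=bot.grab_frame('wrist');save('w1.png',im);o=bot.get_obs()
import pickle;pickle.dump(ci,open('w1.pkl','wb'))
print(o['t'],o['position'],o['tool_rot'],o['q'].round(2) if hasattr(o['q'],'round') else o['q'],ci['intrinsics'],np.round(ci['cam_to_world'],3))
```

```text
1.4 [ 0.48545349 -0.14680322  0.35435727] [-3.13904559e+00  8.96170948e-05  1.17812771e-01] [-0.41  0.01  1.16  0.    1.98  1.05] [[309.70691629   0.         320.77462743]
 [  0.         309.70691629 193.2078951 ]
 [  0.           0.           1.        ]] [[ 0.116 -0.954 -0.277  0.565]
 [-0.993 -0.111 -0.031 -0.138]
 [-0.001  0.278 -0.961  0.533]
 [ 0.     0.     0.     1.   ]]
```

View pics/w1.png

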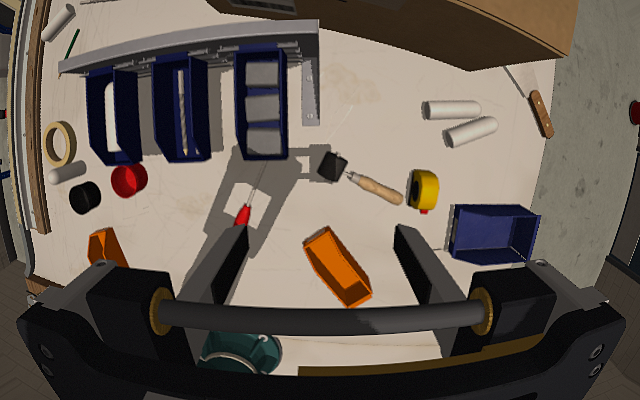

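The wrist view shows the target bin at x 234–288, y 48–160, with three grey blocks in a row and free gaps on both sides. I'll enlarge it for exact rim edges.

```bash
cat >> h.py <<'E'
def fish(ci,u,v,z):
    K=np.array(ci['intrinsics']);T=np.array(ci['cam_to_world'])
    x,y=u-K[0,2],v-K[1,2];r=np.hypot(x,y);t=r/K[0,0]
    d=T[:3,:3]@np.array([np.sin(t)*x/r,np.sin(t)*y/r,np.cos(t)]);o=T[:3,3];return o+d*(z-o[2])/d[2]
E
python3 - <<'E'
import cv2
a=cv2.imread('pics/w1.png')[35:170,215:345]
cv2.imwrite('pics/c3.png',cv2.resize(cv2.convertScaleAbs(a,alpha=1.6,beta=20),(572,594),interpolation=cv2.INTER_CUBIC))
E
```

```text
(no output)
```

View pics/c3.png

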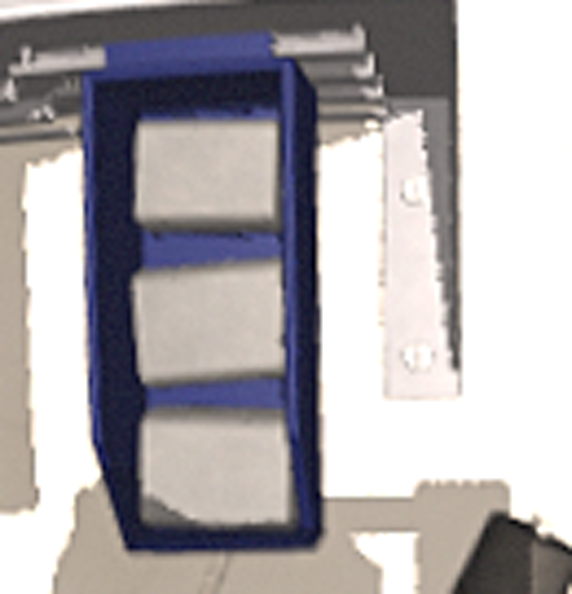

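The crop shows the rim's back corners at (85,76) and (298,60), and the left slope start at (98,440). The blocks sit well inside. I'll cast those onto z = 0.168.

Run:
```python
from h import *
import pickle;ci=pickle.load(open('w1.pkl','rb'))
for n,x,y in(('BL',85,76),('BR',298,60),('SL',98,440),('flL',105,42),('flR',273,34)):
    print(n,fish(ci,x/4.4+214.6,y/4.4+34.6,.168).round(4))
for n,x,y,z in(('topR',320,20,.188),('topL',60,72,.188)): print(n,fish(ci,x,y,z).round(4))
sc=bot.camera_info('scene')
for n,x,y in(('BL',352,135),('BR',398,100)):print('sc',n,onz(sc,x/4+184.6,y/4+114.6,.168).round(4))
```

```text
BL [ 0.6217 -0.027   0.168 ]
BR [ 0.6293 -0.085   0.168 ]
SL [ 0.5214 -0.0406  0.168 ]
flL [ 0.6315 -0.0315  0.168 ]
flR [ 0.636  -0.0774  0.168 ]
topR [ 0.6628 -0.1252  0.188 ]
topL [0.6026 0.2447 0.188 ]
sc BL [ 0.619  -0.0297  0.168 ]
sc BR [ 0.6233 -0.0823  0.168 ]
```

Call:
{"method": "step_arm", "body": {"plan": [1,0.022,0.026,-0.015,0,1,0.044,0.052,-0.035,0.003,1,0.062,0.072,-0.06,0.003,1,0.07,0.082,-0.09,0.003,1,0.071,0.083,-0.115,0.003]}}

```text
t: 1.82
position: [0.5546, -0.066, 0.2376]
tool_rot: [-3.14, 0.002, 0.124]
contact_force: [0.8, -0.4, -0.4]
finger_gap: 1.0
finger_force: 0.0
```

Call:
{"method": "step_arm", "body": {"plan": [1,0,0,0,0,1,0,0,0,0,1,0,0,0,0,1,0,0,0,0,1,0,0,0,0]}}

```text
t: 2.23
position: [0.5549, -0.0687, 0.2433]
tool_rot: [3.14, -0.004, 0.12]
contact_force: [-0.0, 0.0, -0.2]
finger_gap: 0.999
finger_force: 0.0
```

Run:
```python
from h import *
ci=bot.camera_info('wrist');im=bot.grab_frame('wrist');o=bot.get_obs();print(o['position'],o['tool_rot'])
save('w2.png',im)
import pickle;pickle.dump(ci,open('w2.pkl','wb'))
```

```text
[ 0.55475078 -0.06854243  0.24295019] [ 3.14004222 -0.00390571  0.12014925]
```

View pics/w2.png

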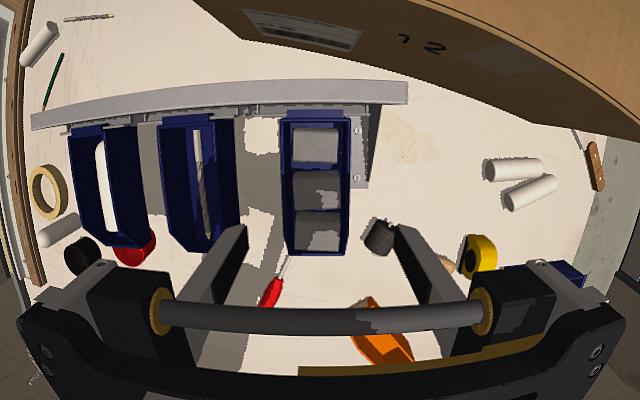

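The target now spans about x 281–351 with its back rim at y≈119. Both fingers straddle it, with the neighbouring bin clear of the left one. I'll recompute the centre from this view.

Run:
```python
from h import *
import pickle;ci=pickle.load(open('w2.pkl','rb'))
im=cv2.imread('pics/w2.png').astype(int)
m=(im[...,0]>im[...,2]+20)&(im[...,0]>im[...,1]+20)
for v in(122,130,140,150,170,190):
    x=np.flatnonzero(m[v,265:365])+265
    a,b=fish(ci,x[0]-.5,v,.168),fish(ci,x[-1]+.5,v,.168);print(v,x[0],x[-1],a.round(4),b.round(4),np.linalg.norm(a-b).round(4))
x=315;y=np.flatnonzero(m[90:135,x])+90;print(y,fish(ci,x,y[0],.168),)
```

```text
122 280 350 [ 0.6189 -0.0271  0.168 ] [ 0.6257 -0.0848  0.168 ] 0.0581
130 280 350 [ 0.6123 -0.0277  0.168 ] [ 0.6191 -0.0857  0.168 ] 0.0583
140 281 350 [ 0.6041 -0.0294  0.168 ] [ 0.6109 -0.0868  0.168 ] 0.0578
150 281 349 [ 0.5958 -0.0302  0.168 ] [ 0.6025 -0.0871  0.168 ] 0.0573
170 281 349 [ 0.5788 -0.0318  0.168 ] [ 0.5857 -0.0894  0.168 ] 0.0581
190 282 348 [ 0.5615 -0.0342  0.168 ] [ 0.5683 -0.0911  0.168 ] 0.0573
[109 110 111 112 113 114 115 116 117 118 119 120 121 122 123 124 125 126] [ 0.63266278 -0.05477571  0.168     ]
```

Call:
{"method": "step_arm", "body": {"plan": [1,0.001,0.005,-0.02,0,1,0.001,0.005,-0.05,0,1,0.001,0.005,-0.08,0,1,0.001,0.005,-0.105,0,1,0.001,0.005,-0.122,0]}}

```text
t: 2.7
position: [0.5542, -0.0629, 0.1166]
tool_rot: [-3.141, 0.002, 0.121]
contact_force: [-0.3, 0.3, -1.1]
finger_gap: 1.002
finger_force: 0.0
```

Call:
{"method": "step_arm", "body": {"plan": [1,0,0,0,0,1,0,0,0,0,1,0,0,0,0,1,0,0,0,0,1,0,0,0,0]}}

```text
t: 3.12
position: [0.5564, -0.0631, 0.1208]
tool_rot: [3.14, -0.004, 0.121]
contact_force: [0.6, 0.3, -0.4]
finger_gap: 1.005
finger_force: 0.0
```

Call:
{"method": "step_arm", "body": {"plan": [0.5,0,0,0,0,0.4,0,0,0,0,0.32,0,0,0,0,0.26,0,0,0,0,0.2,0,0,0,0]}}

```text
t: 3.53
position: [0.5551, -0.0628, 0.1185]
tool_rot: [3.141, 0.0, 0.121]
contact_force: [-0.2, 0.4, 0.2]
finger_gap: 0.678
finger_force: 0.0
```

Call:
{"method": "step_arm", "body": {"plan": [0.1,0,0,0,0,0,0,0,0,0,-0.3,0,0,0,0,-1,0,0,0,0,-1,0,0,0,0]}}

```text
t: 3.95
position: [0.5551, -0.0635, 0.1186]
tool_rot: [3.14, 0.0, 0.121]
contact_force: [0.1, -3.8, 1.3]
finger_gap: 0.617
finger_force: 30.0
```

Call:
{"method": "step_arm", "body": {"plan": [-1,0,0,0,0,-1,0,0,0,0,-1,0,0,0,0,-1,0,0,0,0,-1,0,0,0,0]}}

```text
t: 4.37
position: [0.5551, -0.0634, 0.1186]
tool_rot: [3.14, 0.0, 0.121]
contact_force: [-0.5, -5.9, 0.7]
finger_gap: 0.618
finger_force: 30.0
```

Call:
{"method": "step_arm", "body": {"plan": [-1,0,-0.001,0.002,0,-1,0,-0.001,0.005,0,-1,0,-0.001,0.009,0,-1,0,-0.001,0.013,0,-1,0,-0.001,0.018,0]}}

```text
t: 4.78
position: [0.5546, -0.063, 0.1367]
tool_rot: [-3.14, 0.001, 0.122]
contact_force: [-0.2, 0.7, -2.0]
finger_gap: 0.611
finger_force: 30.0
```

Call:
{"method": "step_arm", "body": {"plan": [-1,0,0,0.005,0,-1,0,0,0.01,0,-1,0,0,0.015,0,-1,0,0,0.02,0,-1,0,0,0.024,0]}}

```text
t: 5.2
position: [0.555, -0.0638, 0.1613]
tool_rot: [3.141, -0.0, 0.121]
contact_force: [-0.1, 0.2, -2.4]
finger_gap: 0.615
finger_force: 30.0
```

Run:
```python
from h import *
o=bot.get_obs();print(o['t'],o['position'],o['contact_force'],o['torque'],o['finger_force'])
w=bot.grab_frame('wrist')[20:280,150:500];s=bot.grab_frame('scene')[100:250,180:380]
save('c4.png',np.hstack([cv2.resize(w,(400,300)),cv2.resize(s,(400,300))]))
```

```text
5.2 [ 0.55501683 -0.06379967  0.16128738] [-0.08660498  0.21951141 -2.41137375] [-0.0109178   0.16723288  0.04122803] 29.976189136505127
```

View pics/c4.png

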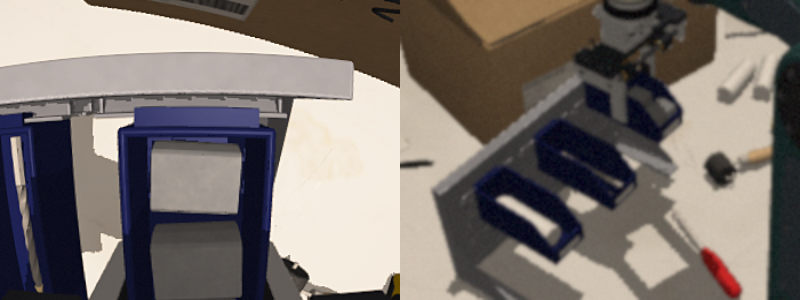

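The bin is lifted 42 mm, level and free of the louvre, with all blocks in and a load of 2.4 N. The other two bins are still hung. I'll raise it further, then draw it away.

Call:
{"method": "step_arm", "body": {"plan": [-1,0,0,0.005,0,-1,0,0,0.013,0,-1,0,0,0.023,0,-1,0,0,0.033,0,-1,-0.003,0,0.043,0]}}

```text
t: 5.72
position: [0.5527, -0.0638, 0.205]
tool_rot: [3.141, -0.001, 0.121]
contact_force: [0.2, 0.2, -2.4]
finger_gap: 0.617
finger_force: 30.0
```

Call:
{"method": "step_arm", "body": {"plan": [-1,-0.005,-0.001,0.01,0,-1,-0.012,-0.0015,0.02,0,-1,-0.02,-0.0025,0.029,0,-1,-0.028,-0.0035,0.037,0,-1,-0.036,-0.0045,0.043,0]}}

```text
t: 6.13
position: [0.5153, -0.0685, 0.2479]
tool_rot: [3.141, -0.001, 0.121]
contact_force: [0.4, -0.6, -2.6]
finger_gap: 0.616
finger_force: 30.0
```

Call:
{"method": "step_arm", "body": {"plan": [-1,-0.009,-0.001,0.004,0,-1,-0.019,-0.002,0.006,0,-1,-0.029,-0.0035,0.007,0,-1,-0.039,-0.0045,0.007,0,-1,-0.048,-0.006,0.007,0]}}

```text
t: 6.55
position: [0.4667, -0.0743, 0.2531]
tool_rot: [-3.141, 0.001, 0.121]
contact_force: [0.6, 0.2, -2.1]
finger_gap: 0.616
finger_force: 30.0
```

Call:
{"method": "step_arm", "body": {"plan": [-1,-0.007,-0.001,0,0,-1,-0.013,-0.0015,0,0,-1,-0.018,-0.002,0,0,-1,-0.021,-0.0025,0,0,-1,-0.022,-0.0025,0,0]}}

```text
t: 6.97
position: [0.4458, -0.0769, 0.2535]
tool_rot: [3.141, -0.0, 0.121]
contact_force: [0.4, -0.4, -1.2]
finger_gap: 0.617
finger_force: 30.0
```

Call:
{"method": "step_arm", "body": {"plan": [-1,0,0,0,0,-1,0,0,0,0,-1,0,0,0,0,-1,0,0,0,0,-1,0,0,0,0]}}

```text
t: 7.38
position: [0.4463, -0.0768, 0.2534]
tool_rot: [-3.142, 0.0, 0.121]
contact_force: [-0.5, 0.1, -2.0]
finger_gap: 0.617
finger_force: 30.0
```

Call:
{"method": "step_arm", "body": {"plan": [-1,0,0,0,0,-1,0,0,0,0,-1,0,0,0,0,-1,0,0,0,0,-1,0,0,0,0]}}

```text
t: 7.8
position: [0.4461, -0.0768, 0.2535]
tool_rot: [3.141, 0.0, 0.121]
contact_force: [-0.5, 0.6, -2.5]
finger_gap: 0.616
finger_force: 30.0
```

Run:
```python
from h import *
w=bot.grab_frame('wrist')[20:280,150:500];s=bot.grab_frame('side')[100:250,200:400]
o=bot.get_obs();print(o['t'],o['position'],o['contact_force'],o['torque'],o['finger_force'],np.abs(o['dq']).max())
save('c5.png',np.hstack([cv2.resize(w,(400,300)),cv2.resize(s,(400,300))]))
```

```text
7.9 [ 0.44608014 -0.07679585  0.25349707] [ 0.73294908  0.12037633 -3.10633071] [-0.01402001 -0.00359758 -0.02243768] 29.976565539836884 0.0016856351196199684
```

View pics/c5.png

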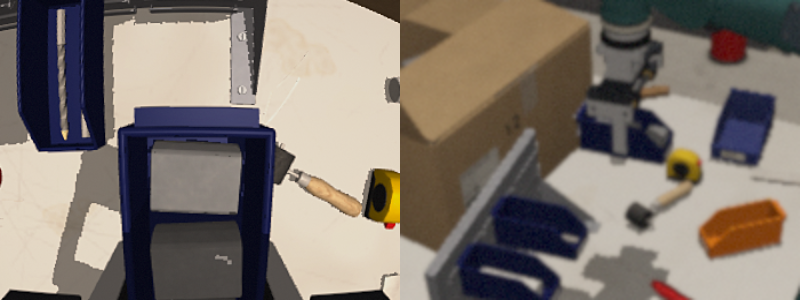

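The bin is held level and still, underside about 24 cm up and its back about 12 cm out from the rack. The blocks are in it and the other bins are still hung.

```bash
python3 -c "
from bench import bot
print(bot.close_job())"
```

```text
the job is handed in; nothing more can be done
None
```

I handed in the job with the bin of three grey blocks off the rack and held level and still in the gripper, its underside about 24 cm above the bench and its back about 12 cm out from the rack; the other two bins and the things on the bench were left alone, and the verdict was not shown.

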